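Line up pinions by size for the hardness tester

ROBOT

A 6-joint arm with a two-finger parallel gripper is mounted at the origin on the work surface. World frame = base frame: x ahead of the robot, y to its left, z up, the work surface at z = 0. Lengths are in mm, angles in rad, forces in N, time in s.
With the tool pointing down it reaches from about 300 to 850 mm from the base axis. Payload 5.4 kg.
Tool frame: the origin (TCP) lies on the centre line of the jaws, within the pads' length; the fingertips stand 22 mm ahead of it and the grasp point (between the pads) lies 3 mm ahead of it; z points along the fingers, y is the line along which they close (so a half turn about z gives the same grasp; the last joint's range is limited). The gripper opens to 85 mm and grips with 20 to 120 N. Pads are 22 mm wide; open, the fingers measure 114 mm over their backs; the gripper's body (76 mm by 85 mm) begins 54 mm behind the grasp point. The pads swing forward as they close: fully open they stand 13 mm farther back than shut.
Start: joints at [0.904, 0.158, 1.597, -0, 1.386, -0.21], TCP at [253.627, 516.023, 253.299] pointing down, gripper open.
Joint ranges: [-2.91, 2.91], [-0.94, 2.29], [0.18, 2.7], [-1.29, 4.43], [0.17, 2.64], [-3, 3]. Speed limits (rad/s): [2.57, 2.57, 3.14, 3.14, 3.14, 3.14].

INTERFACE

Orientations are given as a rotation vector (axis times angle).
In Python, from bench import manip, vision, order gives the robot as it stands. The module is installed in compiled form; this text tells all that it offers.
- The arm moves only by the tool jog_arm, called after "Call:" as name(argument=value, ...) on one line, values as JSON. Schema: {"type":"object","properties":{"plan":{"type":"string"},"only":{"type":"string"},"quiet":{"type":"boolean"},"lines":{"type":"string"}},"required":["plan"],"additionalProperties":false}. plan is a string of 1 to 10 rows, parted by semicolons, with the numbers parted by commas; each row has 7 numbers: the finger opening in mm, then dx, dy, dz in parts of the range, where 1.0 means 750 mm, then a rotation vector rx, ry, rz in fractions of the full range, 1 being 180 degrees; each row shifts and turns the commanded pose from where the row before left it, along the tool's axes as they then stand; what a row does not reach is not made up. A row lasts 1/12 s, in which the tool goes at most 41.7 mm and 0.125 rad, less where a joint would pass 70% of its speed; a pose out of reach is approached as far as the arm can. The fingers move at their own pace and stop on an object; the grip force is fixed at half the most. Time passes only in rows, so rows that do not move let the fingers close. The tool returns the time, the measured TCP pose, the force, the opening and the grip force at its end. only (a regular expression) keeps the lines of the reply that match it, lines (a string "A,B") keeps lines A to B, and quiet returns only ok. A shift or turn number past 1, either way, is cut back to 1. Input that does not fit is refused with a message, and nothing moves.
- manip.sense(): the state, without advancing time (a new reading comes with each control period).
- vision.camera(name): name is "scene" or "top" or "wrist"; returns (picture, depth): 384x512x3 uint8, blue, green, red; 384x512 float32, mm along the optical axis (not along the pixel's ray), 0 where there is no reading.
- vision.get_calibration(name): a dict with "vfov" (degrees; the focal length in pixels is half the picture's height over the tangent of half this angle, whatever the lens; pixels are square), "cx", "cy" (the principal point, pixels), "R" (3x3) and "t" (3): a world point X has camera coordinates R X + t. Camera axes: x right, y down, z forward; pixel columns grow to the right and rows downward; lengths in mm; the calibration is good to about 2 mm. A picture is of the moment at which its call begins: read the wrist's pose just before it. get_calibration takes no time and is no camera call; for the wrist camera it gives the pose at the moment of the call.
- order.finish_job(): hands the job in; it is judged then, once.
Trained networks look in the newest picture that a camera, given by its name, has taken for a name from the list of things; names that differ only in an ending like _2 or _b are one class to them, and where a whole thing is asked for, a point or a joint stands for the part that bears it (a point fixed in the world has none). Each returns a list of dicts, best first, with "score" (0 to 1); they miss things now and then, are a little off and sometimes report something else, mostly with a low value. They report only what shows in the picture. A call takes as long as a camera call. They do not tell look-alikes from the thing itself.
- vision.search_frame(label, camera): "extent" ([left, top, width, height] in pixels, round what is visible of it).
- vision.silhouettes(label, camera): "pixels" (384x512 bool, what is visible of it) and "extent" ([left, top, width, height] in pixels, round what is visible of it).
The state is a dict: "t": time; "qpos": joint angles; "dq": joint speeds; "joint_torque": joint torques, N m; "position": TCP position; "eef_rot": TCP orientation; "contact_force": force on the tool from outside, world axes, zero at the start; "ft_torque": the same for the moment, N m; "grip_width": finger opening in mm; "finger_force": force on a finger pad.
Only numpy, scipy, OpenCV 4.12 (cv2) and the standard library are available. Lean on these libraries where they do the work, as an engineer would, in place of code of your own. Each camera call takes 0.05 s, during which the arm holds its last target. There are 200 camera calls.

TASK

Take the four steel pinions out of the blue tray and line them up for hardness testing on the row of four black rest pads, one to a pad, in order of diameter: the smallest on the pad next to the V-block, rising to the largest at the far end. Each must stand upright, hub up, in the middle of its pad. Leave the microscope objective standing where it is.

Things in the scene. Friction and masses are not known exactly. Their poses are not given: they have to be found in the camera images.
- pinion32: smallest of four loose steel pinions (spur gears), hub up: toothed rim 32 mm outside diameter, 16 mm thick; on it a smooth round hub 20 mm in diameter, 30 mm tall, to grip from above; 46 mm tall in all, 0.08 to 0.47 kg. Starts standing in a blue tray (floor 4 mm thick, rim 12 mm high). Origin: centre of the underside; z up along the hub
- pinion42: second smallest of four loose steel pinions (spur gears), hub up: toothed rim 42 mm outside diameter, 16 mm thick; on it a smooth round hub 20 mm in diameter, 30 mm tall, to grip from above; 46 mm tall in all, 0.08 to 0.47 kg. Starts standing in a blue tray (floor 4 mm thick, rim 12 mm high). Origin: centre of the underside; z up along the hub
- pinion52: second largest of four loose steel pinions (spur gears), hub up: toothed rim 52 mm outside diameter, 16 mm thick; on it a smooth round hub 20 mm in diameter, 30 mm tall, to grip from above; 46 mm tall in all, 0.08 to 0.47 kg. Starts standing in a blue tray (floor 4 mm thick, rim 12 mm high). Origin: centre of the underside; z up along the hub
- pinion62: largest of four loose steel pinions (spur gears), hub up: toothed rim 62 mm outside diameter, 16 mm thick; on it a smooth round hub 20 mm in diameter, 30 mm tall, to grip from above; 46 mm tall in all, 0.08 to 0.47 kg. Starts standing in a blue tray (floor 4 mm thick, rim 12 mm high). Origin: centre of the underside; z up along the hub
- pad1: round black rest pad 1 of four alike, 66 mm in diameter, 5 mm thick, fixed in a row on a steel plate 8 mm thick, 430 by 90 mm; neighbours 68 to 88 mm apart. Pads 1 to 4 follow along the row in this order (x axis: from 1 to 4); either end may be the V-block's. Origin: centre of its underside, so its top is 5 mm above
- pad2: round black rest pad 2 of four alike, 66 mm in diameter, 5 mm thick, fixed in a row on a steel plate 8 mm thick, 430 by 90 mm; neighbours 68 to 88 mm apart. Pads 1 to 4 follow along the row in this order (x axis: from 1 to 4); either end may be the V-block's. Origin: centre of its underside, so its top is 5 mm above
- pad3: round black rest pad 3 of four alike, 66 mm in diameter, 5 mm thick, fixed in a row on a steel plate 8 mm thick, 430 by 90 mm; neighbours 68 to 88 mm apart. Pads 1 to 4 follow along the row in this order (x axis: from 1 to 4); either end may be the V-block's. Origin: centre of its underside, so its top is 5 mm above
- pad4: round black rest pad 4 of four alike, 66 mm in diameter, 5 mm thick, fixed in a row on a steel plate 8 mm thick, 430 by 90 mm; neighbours 68 to 88 mm apart. Pads 1 to 4 follow along the row in this order (x axis: from 1 to 4); either end may be the V-block's. Origin: centre of its underside, so its top is 5 mm above
- vblock: dark steel V-block, 45 mm along the row by 50 mm, 34 mm tall, fixed on the same plate beyond one end of the row, about 70 mm from the centre of the nearest pad: the end for the smallest pinion. At the other end a round black dial gauge with a white face is fixed. Origin: centre of the underside
- objective: microscope objective, black with steel rings, 32 mm in diameter, 46 mm tall, standing loose on the table between tray and plate, to be left alone. Origin: centre of the underside
Mind the look-alikes: they are no part of the job. Leave any turquoise or yellow look-alike of the pinion52 alone.

How it is judged (in metres and radians):
At the end, for the whole second after the job is handed in: Each pinion rests on its own pad, its centre within 12 mm of the pad's centre, its underside on the pad's top (within 3 mm), upright within 0.12 rad and still; counted from the pad next to the V-block the order is 32, 42, 52, 62 mm (((horizontal distance between vblock and pad1 below 0.11 m and horizontal distance between pinion32 and pad1 below 0.012 m and z of pinion32 in the frame of pad1 between 0.002 and 0.009 m and horizontal distance between pinion42 and pad2 below 0.012 m and z of pinion42 in the frame of pad2 between 0.002 and 0.009 m and horizontal distance between pinion52 and pad3 below 0.012 m and z of pinion52 in the frame of pad3 between 0.002 and 0.009 m and horizontal distance between pinion62 and pad4 below 0.012 m and z of pinion62 in the frame of pad4 between 0.002 and 0.009 m) or (horizontal distance between vblock and pad4 below 0.11 m and horizontal distance between pinion32 and pad4 below 0.012 m and z of pinion32 in the frame of pad4 between 0.002 and 0.009 m and horizontal distance between pinion42 and pad3 below 0.012 m and z of pinion42 in the frame of pad3 between 0.002 and 0.009 m and horizontal distance between pinion52 and pad2 below 0.012 m and z of pinion52 in the frame of pad2 between 0.002 and 0.009 m and horizontal distance between pinion62 and pad1 below 0.012 m and z of pinion62 in the frame of pad1 between 0.002 and 0.009 m)) and angle between each of pinion32, pinion42, pinion52, pinion62's own z axis and vertical below 0.12 rad and linear speed of each of pinion32, pinion42, pinion52, pinion62 below 0.02 m/s); the robot touches nothing.
It fails at once if the objective is pushed more than 20 mm or tipped over (distance of objective from where it was at the start of the episode above 0.02 m or angle between objective's own z axis and vertical above 0.35 rad).
It also fails if it takes over 96 s, if anything falls off the work surface, if the arm or the gripper's body presses on something with over 40 N, if the wrist force passes 120 N, or if a joint passes its speed limit or range.

## Working session

There is one attempt and no reset: what is moved stays moved. The work goes in short steps, Python scripts to look and compute and a tool call to move; the robot and the scene stay as the last step left them, time stands still between calls to the robot, and variables do not carry over. Pictures are saved under pics/ and viewed, at most 14 in all, crops included, and the job is handed in when it is done.

```bash
mkdir -p pics; cat > h.py <<'E'
import numpy as np, cv2
from bench import manip, vision, order
def K(c):
    f=192/np.tan(np.radians(c['vfov'])/2); return f,c['cx'],c['cy'],np.array(c['R']),np.array(c['t'])
def cloud(c,d):
    f,cx,cy,R,t=K(c); v,u=np.mgrid[:384,:512]
    P=np.stack([(u-cx)/f*d,(v-cy)/f*d,d],-1)
    return (P-t)@R   # R^T (P-t)
E
python3 - <<'E'
from h import *
s=manip.sense(); print(s['position'],s['eef_rot'],s['t'],s['grip_width'])
for n in ('scene','top'):
    p,d=vision.camera(n); c=vision.get_calibration(n); print(n,c)
    cv2.imwrite(f'pics/{n}0.png',cv2.resize(p,(800,600))); np.savez(f'{n}0.npz',p=p,d=d)
    for l in ('pinion32','pinion42','pinion52','pinion62','pad1','vblock','objective'):
        print(l,[(np.round(r['extent']).tolist(),round(r['score'],2)) for r in vision.search_frame(l,n)])
E
```

```text
[253.26209803 515.57721991 252.31115939] [-7.11066482e-01 -3.05922298e+00  2.73659636e-03] 0.0 85.42871200471183
scene {'vfov': 52.8922567896789, 'cx': 252.17249286533556, 'cy': 195.52490996426013, 'R': array([[-0.26693741,  0.96370643, -0.00378662],
       [ 0.54873701,  0.14876248, -0.82265267],
       [-0.79223236, -0.22167463, -0.56853166]]), 't': array([  66.87869383, -268.60424728, 1367.2822612 ])}
pinion32 [([257.0, 212.0, 21.0, 26.0], 0.82), ([369.0, 202.0, 23.0, 26.0], 0.69), ([275.0, 184.0, 22.0, 22.0], 0.62), ([311.0, 188.0, 24.0, 23.0], 0.57), ([343.0, 165.0, 18.0, 22.0], 0.54), ([304.0, 220.0, 16.0, 23.0], 0.48)]
pinion42 [([257.0, 212.0, 21.0, 26.0], 0.82), ([369.0, 202.0, 23.0, 26.0], 0.69), ([275.0, 184.0, 22.0, 22.0], 0.62), ([311.0, 188.0, 24.0, 23.0], 0.57), ([343.0, 165.0, 18.0, 22.0], 0.54), ([304.0, 220.0, 16.0, 23.0], 0.48)]
pinion52 [([257.0, 212.0, 21.0, 26.0], 0.82), ([369.0, 202.0, 23.0, 26.0], 0.69), ([275.0, 184.0, 22.0, 22.0], 0.62), ([311.0, 188.0, 24.0, 23.0], 0.57), ([343.0, 165.0, 18.0, 22.0], 0.54), ([304.0, 220.0, 16.0, 23.0], 0.48)]
pinion62 [([25
[... 1288 characters left out ...]
 22.0, 21.0], 0.71), ([227.0, 166.0, 16.0, 18.0], 0.67), ([213.0, 208.0, 22.0, 21.0], 0.62), ([183.0, 211.0, 23.0, 19.0], 0.59), ([194.0, 167.0, 11.0, 8.0], 0.44)]
pinion62 [([159.0, 262.0, 21.0, 20.0], 0.84), ([132.0, 203.0, 22.0, 21.0], 0.71), ([227.0, 166.0, 16.0, 18.0], 0.67), ([213.0, 208.0, 22.0, 21.0], 0.62), ([183.0, 211.0, 23.0, 19.0], 0.59), ([194.0, 167.0, 11.0, 8.0], 0.44)]
pad1 [([334.0, 207.0, 23.0, 23.0], 0.96), ([326.0, 148.0, 23.0, 24.0], 0.94), ([344.0, 232.0, 27.0, 28.0], 0.63), ([329.0, 175.0, 31.0, 29.0], 0.63)]
vblock [([349.0, 267.0, 24.0, 20.0], 0.9)]
objective [([336.0, 206.0, 25.0, 24.0], 0.63), ([231.0, 168.0, 11.0, 15.0], 0.54), ([278.0, 193.0, 12.0, 19.0], 0.51)]
```

View pics/scene0.png

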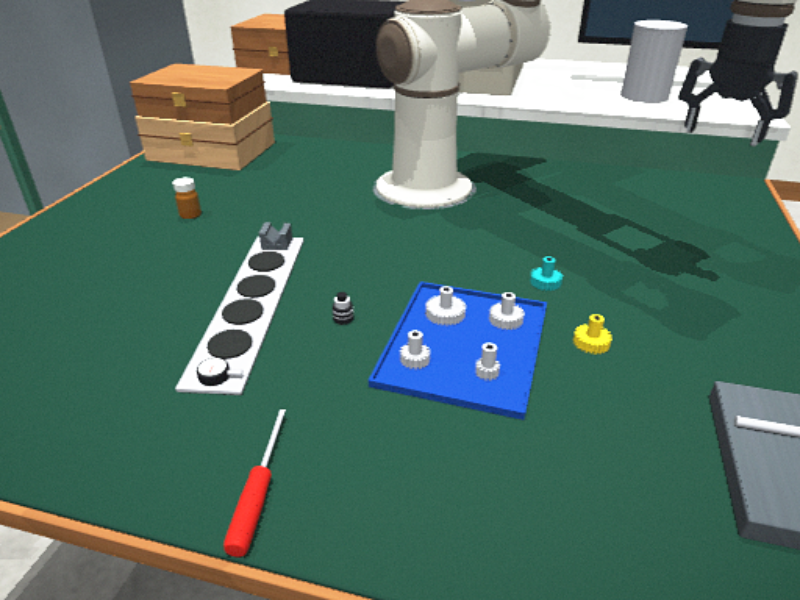

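View pics/top0.png

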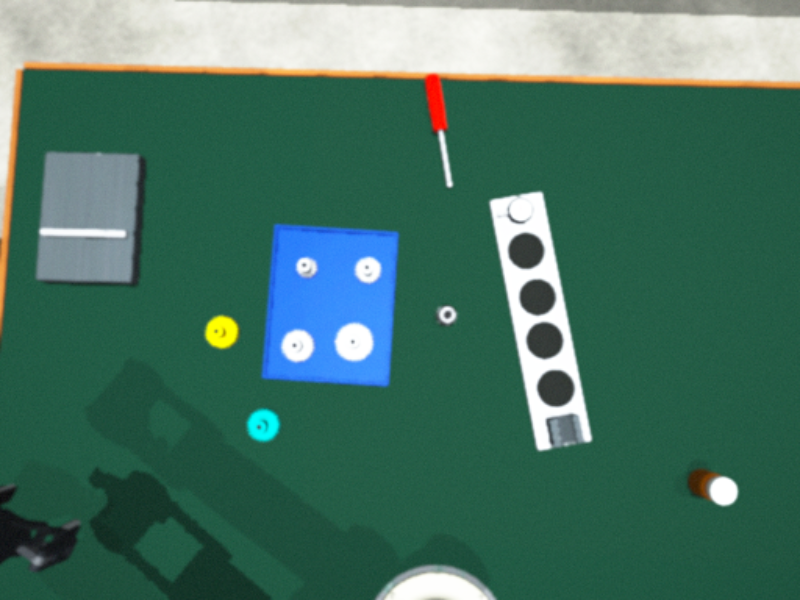

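The pictures show white-steel pinions in the blue tray. In the top view at 800x600, 32 is at (306,267), 42 at (368,269), 52 at (297,345) and 62 at (353,342). The look-alikes are yellow (221,331) and turquoise (263,425), both outside the tray. Pads run (555,388), (545,340), (537,296), (525,250), starting at the V-block (564,430). The objective is at (447,315).

```bash
cat > meas.py <<'E'
from h import *
def ray(c,u,v,z):
    f,cx,cy,R,t=K(c); o=-R.T@t; w=R.T@np.array([(u-cx)/f,(v-cy)/f,1]); return o+w*(z-o[2])/w[2]
def top(name,guess):
    z=np.load(f'{name}0.npz');p,d=z['p'],z['d'];c=vision.get_calibration(name);W=cloud(c,d);out={}
    for k,(g,zlo,zhi) in guess.items():
        m=(np.hypot(W[...,0]-g[0],W[...,1]-g[1])<45)&(W[...,2]>zlo)&(W[...,2]<zhi)&(d>0)
        Q=W[m]; (cx,cy),r=cv2.minEnclosingCircle(Q[:,:2].astype(np.float32)) if len(Q) else ((0,0),0)
        out[k]=(len(Q),np.round(Q.mean(0),1) if len(Q) else None,np.round([cx,cy,r],1))
    return out
if __name__=='__main__':
    c=vision.get_calibration('top');s=.64
    px=dict(p32=(306,267),p42=(368,269),p52=(297,345),p62=(353,342),obj=(447,315))
    g={k:(ray(c,u*s,v*s,50),38,60) for k,(u,v) in px.items()}
    for n in('top','scene'):
        for k,v in top(n,g).items(): print(n,k,v)
        for k,v in top(n,{k:(a[0],14,28) for k,a in g.items()}).items(): print(n,'rim',k,v)
    W={}
    for n in('top','scene'):
        z=np.load(f'{n}0.npz');p,d=z['p'],z['d'];c=vision.get_calibration(n);Wc=cloud(c,d)
        px={'top':[(555,388),(545,340),(537,296),(525,250)],'scene':[(266,261),(256,286),(242,311),(230,344)]}[n]
        lab=cv2.connectedComponentsWithStats((p.max(2)<75).astype(np.uint8),connectivity=4)
        for u,v in px:
            i=lab[1][int(v*s),int(u*s)]; m=lab[1]==i; st=lab[2][i]
            q=lab[3][i]; print(n,'pad',i,st[:5],np.round(ray(c,*q,13),1),'depth med',np.round(np.median(Wc[m],0),1))
E
python3 meas.py
```

```text
top p32 (50, array([603.6, 229.2,  49.3]), array([604. , 229.2,   9.7]))
top p42 (50, array([602.7, 126.4,  49.4]), array([602.8, 126.9,   9.8]))
top p52 (54, array([473. , 239.3,  49.5]), array([472.8, 239.5,   9.8]))
top p62 (49, array([481.1, 145.9,  49.7]), array([480.9, 145.8,   9.8]))
top obj (50, array([529.9,  -7.2,  43.4]), array([529.4,  -7.1,  11.3]))
top rim p32 (43, array([601.1, 226.2,  20. ]), array([604.4, 229.7,  15.9]))
top rim p42 (124, array([600.7, 124.2,  19.2]), array([598.1, 114.2,  33.7]))
top rim p52 (209, array([473. , 238.6,  19.6]), array([472.9, 239.8,  25.8]))
top rim p62 (339, array([481.5, 145.8,  19.7]), array([481.3, 146.3,  31. ]))
top rim obj (47, array([527.3,  -4.9,  24.7]), array([529.5,  -7.2,  15.9]))
scene p32 (85, array([606.5, 231.3,  47.5]), array([603.4, 230.3,  10.6]))
scene p42 (79, array([605.5, 129. ,  47.3]), array([602.2, 126.4,  11.7]))
scene p52 (66, array([475.4, 241.6,  47.4]), array([472.9, 241.3,   9.7]))
scene p62 (63, array([484.1, 147.7,  47.5]), array([480.8, 146.4,  10.8]))
scene obj (48, array([531.7,  -5.2,  43.2]), ar
[... 455 characters left out ...]
370] [ 412.7 -191.7   13. ] depth med [ 412.7 -191.7   12.9]
top pad 13 [338 207  21  22 360] [ 492.  -172.9   13. ] depth med [ 492.5 -172.5   12.8]
top pad 9 [333 180  22  21 350] [ 564.6 -160.5   13. ] depth med [ 564.4 -160.9   12.7]
top pad 8 [326 150  21  21 346] [ 643.6 -140.5   13. ] depth med [ 643.8 -140.3   12.6]
scene pad 118 [159 161  23  13 220] [ 416.5 -191.7   13. ] depth med [ 417.9 -191.    13.3]
scene pad 122 [152 176  24  15 256] [ 495.3 -171.9   13. ] depth med [ 495.7 -171.9   13.3]
scene pad 0 [     0      0    512    384 181575] [508.2  63.7  13. ] depth med [502.2  69.3   0.9]
scene pad 142 [133 211  28  19 380] [ 647.1 -139.9   13. ] depth med [ 647.4 -140.3   13.1]
```

Units first: shifts go in shares of 750 mm and turns go in shares of 180 degrees. So -25 mm / 750 = -0.0333, -22 mm / 750 = -0.0293, -0.1142 rad / 3.1416 = -0.0364.

Call:
jog_arm(plan="50,0,0,0,0,0,-0.0364;50,0,0,0,0,0,-0.0364;50,0,0,0,0,0,-0.0364;50,0,0,0,0,0,-0.0364;50,-0.0293,-0.0333,0,0,0,0;50,-0.0293,-0.0333,0,0,0,0;50,-0.0293,-0.0333,0,0,0,0;50,-0.0293,-0.0333,0,0,0,0;50,-0.0293,-0.0333,0,0,0,0;50,-0.0293,-0.0333,0,0,0,0")

```text
t: 1.63
position: [386.5, 364.8, 253.5]
eef_rot: [-0.0, 3.141, 0.0]
contact_force: [1.2, 0.6, -0.4]
grip_width: 50.2
finger_force: 0.0
```

Call:
jog_arm(plan="50,-0.0293,-0.0333,0,0,0,0;50,-0.0293,-0.0333,0,0,0,0;50,-0.0293,-0.0333,0,0,0,0;50,-0.0293,-0.0333,0,0,0,0;50,-0.0293,-0.0333,0,0,0,0;50,-0.0293,-0.0333,0,0,0,0;50,0,0,0,0,0,0;50,0,0,0,0,0,0")

```text
t: 2.3
position: [518.4, 214.8, 253.2]
eef_rot: [-0.005, -3.141, -0.0]
contact_force: [-0.6, 0.9, 0.4]
grip_width: 49.8
finger_force: 0.0
```

```bash
python3 - <<'E'
from h import *
s=manip.sense(); print(s['position'],s['eef_rot'],s['t'],s['grip_width'])
p,d=vision.camera('wrist'); c=vision.get_calibration('wrist');np.savez('wrist0.npz',p=p,d=d)
cv2.imwrite('pics/wrist0.png',p)
W=cloud(c,d)
for k,g in dict(p32=(604,230),p42=(603,126.6),p52=(473,240),p62=(481,146)).items():
    for lo,hi in((38,60),(14,28)):
        m=(np.hypot(W[...,0]-g[0],W[...,1]-g[1])<38)&(W[...,2]>lo)&(W[...,2]<hi)&(d>0);Q=W[m]
        if len(Q)>5:
            v,u=np.nonzero(m); print(k,len(Q),np.round(np.median(Q,0),1),np.round(np.array(sum(cv2.minEnclosingCircle(Q[:,:2].astype(np.float32)),()) if 0 else [*cv2.minEnclosingCircle(Q[:,:2].astype(np.float32))[0],cv2.minEnclosingCircle(Q[:,:2].astype(np.float32))[1]]),1),'px',int(u.mean()),int(v.mean()))
E
```

```text
[518.43621802 214.76549142 253.18197141] [-4.65907317e-03 -3.14131060e+00 -1.41819906e-04] 2.3 49.829200037973344
p32 239 [598.3 231.8  49. ] [600.1 231.6   9.7] px 270 240
p32 214 [592.7 230.6  19.2] [600.  231.6  16. ] px 269 228
p42 63 [591.  127.4  47.6] [594.2 126.6   7.8] px 183 234
p42 312 [588.9 125.3  19.2] [597.7 128.   21.1] px 187 224
p52 270 [468.5 241.4  49.5] [469.1 241.6  10. ] px 281 130
p52 1038 [466.6 240.   19.5] [469.1 241.7  26.1] px 278 128
p62 283 [476.9 148.7  49.4] [477.4 147.8  10. ] px 195 138
p62 1615 [474.5 150.4  19.4] [477.4 147.5  31.2] px 200 135
```

View pics/wrist0.png

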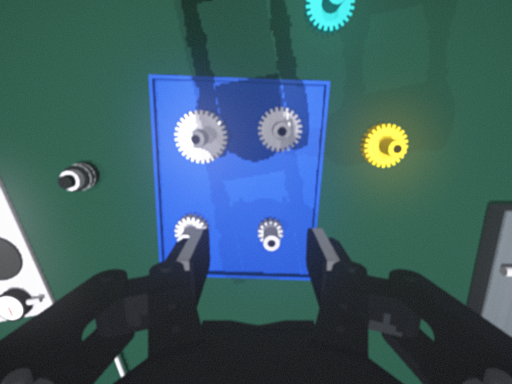

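Wrist view: all four pinions in the tray are grey steel. 62 is at (200,137), 52 at (280,130), 42 at (190,232) and 32 at (271,240). Yellow (385,146) and turquoise (330,10) lie outside the tray. Diameters from depth are 32, 42, 52 and 62. I'll start with pinion32.

Scaled: 29 mm / 750 = 0.0387, -17 mm / 750 = -0.0227.

Call:
jog_arm(plan="50,-0.0227,0.004,0.0387,0,0,0;50,-0.0227,0.004,0.0387,0,0,0;50,-0.0227,0.004,0.0387,0,0,0;50,-0.0227,0.004,0.0387,0,0,0;50,-0.0213,0.004,0.0387,0,0,0;50,0,0,0,0,0,0;50,0,0,0,0,0,0")

```text
t: 2.93
position: [599.4, 232.0, 105.7]
eef_rot: [0.003, -3.136, 0.001]
contact_force: [-0.8, 0.8, 0.5]
grip_width: 50.0
finger_force: 0.0
```

```bash
python3 - <<'E'
from h import *
s=manip.sense(); print(s['position'])
p,d=vision.camera('wrist'); c=vision.get_calibration('wrist')
cv2.imwrite('pics/wrist1.png',p);W=cloud(c,d)
m=(np.hypot(W[...,0]-602,W[...,1]-230)<30)&(W[...,2]>35)&(W[...,2]<55)&(d>0);Q=W[m];print(len(Q),Q.mean(0),cv2.minEnclosingCircle(Q[:,:2].astype(np.float32)))
print(c['R'],-c['R'].T@c['t'])
E
```

```text
[599.42613519 232.0080935  105.71201322]
883 [601.45912468 230.83610543  50.16537684] ((603.2119140625, 230.76495361328125), 10.018697738647461)
[[-9.94805248e-04  9.99999436e-01  3.71090452e-04]
 [ 9.65853174e-01  8.64690992e-04  2.59088591e-01]
 [ 2.59088124e-01  6.16161582e-04 -9.65853490e-01]] [533.7520027  232.16998712 228.68136443]
```

View pics/wrist1.png

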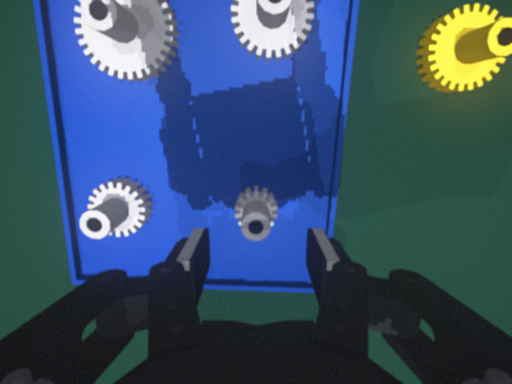

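Wrist close-up: pinion32's hub at (256,225) is centred between the jaws, and its position agrees with the top camera. I'll go down and grip.

Scaled: 20 mm / 750 = 0.0267, -1.5 mm / 750 = -0.002.

Call:
jog_arm(plan="50,-0.0047,-0.002,0.0267,0,0,0;50,0,0,0.0267,0,0,0;50,0,0,0.0253,0,0,0;50,0,0,0,0,0,0;0,0,0,0,0,0,0;0,0,0,0,0,0,0;0,0,0,0,0,0,0;0,0,0,0,0,0,0;0,0,0,0,0,0,0;0,0,0,0,0,0,0")

```text
t: 3.82
position: [606.9, 230.2, 52.6]
eef_rot: [-0.0, 3.137, 0.002]
contact_force: [-2.0, 0.6, 6.9]
grip_width: 17.4
finger_force: 58.5
```

Call:
jog_arm(plan="0,0,0,0,0,0,0;0,0,0,0,0,0,0")

```text
t: 3.98
position: [606.9, 230.2, 52.6]
eef_rot: [-0.0, 3.137, 0.002]
contact_force: [-1.8, 0.5, 7.1]
grip_width: 17.8
finger_force: 58.5
```

```bash
python3 - <<'E'
from h import *
s=manip.sense(); print(s['position'],s['grip_width'],s['contact_force'])
p,d=vision.camera('wrist'); c=vision.get_calibration('wrist')
cv2.imwrite('pics/wrist2.png',p[150:]);W=cloud(c,d)
m=(np.hypot(W[...,0]-602,W[...,1]-230)<9)&(W[...,2]>35)&(W[...,2]<58)&(d>0);Q=W[m];print(len(Q),np.round(Q.mean(0),1))
E
```

```text
[606.92910325 230.23457509  52.63293632] 17.795847521843946 [-1.80860767  0.46503455  7.07549595]
1110 [601.7 229.9  49.6]
```

View pics/wrist2.png

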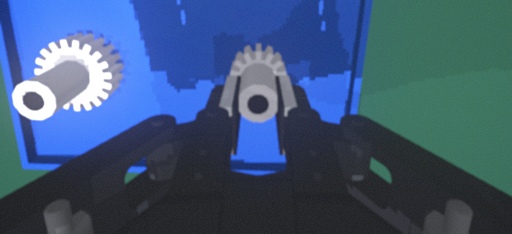

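Scaled: -30 mm / 750 = -0.04, -26 mm / 750 = -0.0347.

Call:
jog_arm(plan="0,0,0,-0.0133,0,0,0;0,0,0,-0.04,0,0,0;0,0,0,-0.04,0,0,0;0,0,0,-0.04,0,0,0;0,0.016,-0.0347,0,0,0,0;0,0.016,-0.0347,0,0,0,0;0,0.016,-0.0347,0,0,0,0;0,0.016,-0.0347,0,0,0,0;0,0.016,-0.0347,0,0,0,0;0,0.016,-0.0347,0,0,0,0")

```text
t: 4.87
position: [532.7, 72.4, 150.5]
eef_rot: [-0.0, 3.14, -0.0]
contact_force: [0.4, -0.8, -0.5]
grip_width: 18.1
finger_force: 58.8
```

Call:
jog_arm(plan="0,0.016,-0.0347,0,0,0,0;0,0.016,-0.0347,0,0,0,0;0,0.016,-0.0347,0,0,0,0;0,0.016,-0.0347,0,0,0,0;0,0.016,-0.0347,0,0,0,0;0,0.016,-0.0347,0,0,0,0;0,0.016,-0.0347,0,0,0,0;0,0,0,0,0,0,0;0,0,0,0,0,0,0")

```text
t: 5.62
position: [449.1, -109.6, 150.3]
eef_rot: [0.005, 3.14, -0.001]
contact_force: [0.5, 0.6, 0.1]
grip_width: 17.6
finger_force: 58.9
```

```bash
python3 - <<'E'
from h import *
s=manip.sense(); print(s['position'],s['grip_width'],s['contact_force'])
p,d=vision.camera('wrist'); c=vision.get_calibration('wrist');np.savez('wrist3.npz',p=p,d=d)
cv2.imwrite('pics/wrist3.png',p);W=cloud(c,d)
m=(np.hypot(W[...,0]-s['position'][0],W[...,1]-s['position'][1])<14)&(W[...,2]>s['position'][2]-15)&(W[...,2]<s['position'][2]+15)&(d>0);Q=W[m];print(len(Q),np.round(Q.mean(0),1))
E
```

```text
[ 449.10430515 -109.60006887  150.34521863] 17.594921833410684 [0.46683941 0.5655986  0.1321473 ]
2021 [ 445.1 -109.   150.2]
```

View pics/wrist3.png

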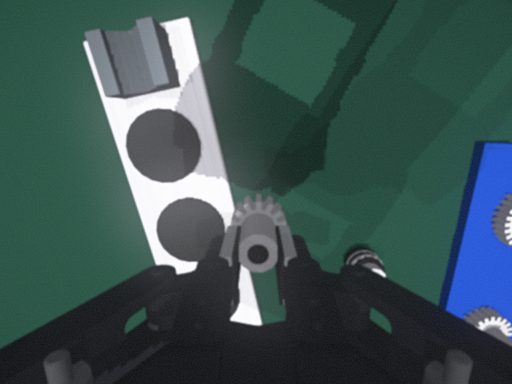

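Wrist view: pinion32 hangs upright between the jaws. Pad 1 is at (163,145) with the V-block at (130,55), and the objective (365,260) is undisturbed. I'll measure the pads with the wrist camera too.

```bash
cat > pad.py <<'E'
from h import *
from meas import ray
def pads(guess,save=None):
    s=manip.sense(); c=vision.get_calibration('wrist'); p,d=vision.camera('wrist'); f,cx,cy,R,t=K(c); W=cloud(c,d)
    print('tcp',np.round(s['position'],1),'f',np.round(s['contact_force'],1))
    g=cv2.cvtColor(p,cv2.COLOR_BGR2GRAY)
    for x,y in guess:
        # plate dark pixels on the plane z~13 round the guess
        m=(np.hypot(W[...,0]-x,W[...,1]-y)<42)&(np.abs(W[...,2]-13)<8)&(g<110)&(d>0)
        m=cv2.morphologyEx(m.astype(np.uint8),cv2.MORPH_OPEN,np.ones((5,5)))
        n,l,st,ce=cv2.connectedComponentsWithStats(m)
        if n<2: print('none',x,y); continue
        i=1+np.argmax(st[1:,4]); Q=np.array([ray(c,u,v,13) for v,u in np.argwhere(l==i)[::5,]for u,v in[(u,v)]])
        ce,r=cv2.minEnclosingCircle(Q[:,:2].astype(np.float32))
        print('pad',(x,y),st[i],'zdepth',round(float(np.median(W[l==i][:,2])),1),'circle',np.round(ce,1),round(r,1),'centroid',np.round(Q.mean(0)[:2],1))
    if save: cv2.imwrite(save,p)
if __name__=='__main__': pads([(413,-192),(493,-172.5)])
E
python3 pad.py
```

```text
tcp [ 449.4 -108.7  150.1] f [ 0.5  1.7 -0.1]
pad (413, -192) [ 126  109   73   72 4157] zdepth 12.4 circle [ 409.9 -191.6] 31.8 centroid [ 409.1 -191.7]
pad (493, -172.5) [ 156  198   67   63 3053] zdepth 12.4 circle [ 488.8 -173.1] 31.6 centroid [ 487.1 -174. ]
```

Scaled: -28 mm / 750 = -0.0373, -27 mm / 750 = -0.036.

Call:
jog_arm(plan="0,0.0147,-0.036,0,0,0,0;0,0.0147,-0.036,0,0,0,0;0,0.0147,-0.0373,0,0,0,0;0,0,0,0.0333,0,0,0;0,0,0,0.0333,0,0,0;0,0,0,0.0267,0,0,0;0,0,0,0,0,0,0;0,0,0,0,0,0,0")

```text
t: 6.38
position: [416.0, -189.2, 78.8]
eef_rot: [0.002, -3.14, -0.003]
contact_force: [-0.1, 0.2, 0.3]
grip_width: 17.6
finger_force: 59.0
```

```bash
python3 pad.py
```

```text
tcp [ 416.  -189.2   78.8] f [-0.1  0.2  0.3]
pad (413, -192) [ 204  161   96   74 3969] zdepth 12.5 circle [ 409.4 -192.8] 31.8 centroid [ 399.3 -194.9]
pad (493, -172.5) [ 235  271   51   53 1974] zdepth 12.4 circle [ 478.9 -187.2] 24.6 centroid [ 480.6 -187.2]
```

Scaled: 8 mm / 750 = 0.0107, -2.5 mm / 750 = -0.0033.

Call:
jog_arm(plan="0,0,-0.0033,0.0107,0,0,0;0,0,0,0.008,0,0,0;0,0,0,0,0,0,0;0,0,0,0,0,0,0")

```text
t: 6.77
position: [416.1, -192.9, 65.3]
eef_rot: [0.0, -3.141, -0.0]
contact_force: [-1.0, -0.1, -0.6]
grip_width: 17.9
finger_force: 59.0
```

Call:
jog_arm(plan="0,0,0,0.0027,0,0,0;0,0,0,0,0,0,0;0,0,0,0,0,0,0")

```text
t: 7.02
position: [416.2, -193.0, 63.4]
eef_rot: [0.0, 3.142, -0.0]
contact_force: [-0.5, 0.2, -1.4]
grip_width: 18.0
finger_force: 59.0
```

Scaled: 1.5 mm / 750 = 0.002.

Call:
jog_arm(plan="0,0,0,0.002,0,0,0;0,0,0,0,0,0,0;0,0,0,0,0,0,0")

```text
t: 7.27
position: [416.1, -193.0, 61.8]
eef_rot: [-0.0, -3.141, -0.0]
contact_force: [-0.5, 0.0, -1.5]
grip_width: 17.9
finger_force: 59.0
```

Call:
jog_arm(plan="0,0,0,0.002,0,0,0;0,0,0,0,0,0,0;0,0,0,0,0,0,0")

```text
t: 7.52
position: [416.4, -193.1, 61.6]
eef_rot: [0.0, -3.141, -0.0]
contact_force: [-4.3, 2.7, 12.7]
grip_width: 17.9
finger_force: 60.3
```

Contact at 12.7 N. I'll release, rise and head for pinion42.

Scaled: -25 mm / 750 = -0.0333, 24 mm / 750 = 0.032.

Call:
jog_arm(plan="50,0,0,0,0,0,0;50,0,0,0,0,0,0;50,0,0,0,0,0,0;50,0,0,0,0,0,0;50,0,0,-0.02,0,0,0;50,0,0,-0.0333,0,0,0;50,0,0,-0.0333,0,0,0;50,0,0,-0.0333,0,0,0;50,-0.0187,0.032,0,0,0,0;50,-0.0187,0.032,0,0,0,0")

```text
t: 8.35
position: [445.5, -146.0, 152.5]
eef_rot: [0.005, 3.138, -0.004]
contact_force: [-0.1, 1.0, -0.2]
grip_width: 50.3
finger_force: 0.0
```

Call:
jog_arm(plan="50,-0.0187,0.0333,0,0,0,0;50,-0.0187,0.0333,0,0,0,0;50,-0.0187,0.0333,0,0,0,0;50,-0.0187,0.0333,0,0,0,0;50,-0.0187,0.0333,0,0,0,0;50,-0.0187,0.0333,0,0,0,0;50,-0.0187,0.0333,0,0,0,0;50,-0.0187,0.0333,0,0,0,0;50,-0.0187,0.0333,0,0,0,0;50,-0.0187,0.0333,0,0,0,0")

```text
t: 9.18
position: [584.5, 106.4, 149.9]
eef_rot: [0.0, -3.141, 0.0]
contact_force: [-0.5, 0.1, 0.8]
grip_width: 50.1
finger_force: 0.0
```

Call:
jog_arm(plan="50,-0.0187,0.0267,0.0133,0,0,0;50,0,0,0.0267,0,0,0;50,0,0,0.0133,0,0,0;50,0,0,0,0,0,0;50,0,0,0,0,0,0")

```text
t: 9.6
position: [597.1, 124.5, 109.4]
eef_rot: [-0.001, -3.139, 0.0]
contact_force: [-0.8, 0.5, -0.6]
grip_width: 49.7
finger_force: 0.0
```

```bash
cat > hub.py <<'E'
from h import *
import sys
def hub(x,y):
    s=manip.sense();c=vision.get_calibration('wrist');p,d=vision.camera('wrist');W=cloud(c,d)
    m=(np.hypot(W[...,0]-x,W[...,1]-y)<25)&(W[...,2]>38)&(W[...,2]<55)&(d>0)&(p.max(2)>60);Q=W[m]
    print('tcp',np.round(s['position'],1),len(Q),'z',np.round(Q[:,2].max(),1),'hub',cv2.minEnclosingCircle(Q[:,:2].astype(np.float32)))
    return p
if __name__=='__main__': hub(float(sys.argv[1]),float(sys.argv[2]))
E
python3 hub.py 603 127
python3 - <<'E'
from h import *
from meas import *
p,d=vision.camera('top');np.savez('top0.npz',p=p,d=d)
for z in((48,65),(20,35)): print(top('top',{'p32':((413,-192),*z)}))
print(top('top',{'obj':((529,-7),38,60)}))
E
```

```text
tcp [597.1 124.5 109.4] 788 z 51.3 hub ((600.3563232421875, 127.17443084716797), 10.098085403442383)
{'p32': (56, array([ 414. , -192.3,   57.8]), array([ 413.6, -193.1,    9.8]))}
{'p32': (54, array([ 414.5, -188.2,   27.8]), array([ 413.9, -193.5,   16.5]))}
{'obj': (46, array([529.2,  -7.2,  43.5]), array([529.3,  -6.8,  11.5]))}
```

Pinion32 stands within 2 mm of its pad's centre, and the objective is unmoved. Next I'll grip pinion42.

Scaled: 20 mm / 750 = 0.0267, 2.5 mm / 750 = 0.0033.

Call:
jog_arm(plan="50,-0.0053,0.0033,0.0267,0,0,0;50,0,0,0.0267,0,0,0;50,0,0,0.0213,0,0,0;50,0,0,0,0,0,0;50,0,0,0,0,0,0")

```text
t: 10.12
position: [602.0, 127.1, 54.6]
eef_rot: [-0.001, -3.141, 0.0]
contact_force: [0.2, -0.8, 1.0]
grip_width: 50.0
finger_force: 0.0
```

Call:
jog_arm(plan="0,0,0,0,0,0,0;0,0,0,0,0,0,0;0,0,0,0,0,0,0;0,0,0,0,0,0,0;0,0,0,0,0,0,0;0,0,0,0,0,0,0;0,0,0,0,0,0,0")

```text
t: 10.7
position: [603.5, 127.3, 56.5]
eef_rot: [-0.0, 3.138, -0.001]
contact_force: [-1.3, -2.7, 6.1]
grip_width: 17.7
finger_force: 58.5
```

Scaled: -30 mm / 750 = -0.04, -27 mm / 750 = -0.036.

Call:
jog_arm(plan="0,0,0,-0.0133,0,0,0;0,0,0,-0.04,0,0,0;0,0,0,-0.04,0,0,0;0,0,0,-0.0333,0,0,0;0,0.0133,-0.036,0,0,0,0;0,0.0133,-0.036,0,0,0,0;0,0.0133,-0.036,0,0,0,0;0,0.0133,-0.036,0,0,0,0;0,0.0133,-0.036,0,0,0,0;0,0.0133,-0.036,0,0,0,0")

```text
t: 11.53
position: [541.2, -35.4, 149.7]
eef_rot: [0.0, -3.142, -0.0]
contact_force: [0.7, -0.5, -2.3]
grip_width: 17.4
finger_force: 59.0
```

Call:
jog_arm(plan="0,0.0133,-0.036,0,0,0,0;0,0.0133,-0.036,0,0,0,0;0,0.0133,-0.036,0,0,0,0;0,0.0133,-0.036,0,0,0,0;0,0.0133,-0.04,0,0,0,0;0,0,0,0.0333,0,0,0;0,0,0,0.0333,0,0,0;0,0,0,0.0267,0,0,0;0,0,0,0,0,0,0;0,0,0,0,0,0,0")

```text
t: 12.37
position: [491.2, -171.8, 78.8]
eef_rot: [0.0, -3.139, -0.003]
contact_force: [-0.1, 0.2, -1.4]
grip_width: 17.6
finger_force: 59.1
```

```bash
python3 pad.py
```

```text
tcp [ 491.2 -171.8   78.8] f [-0.1  0.2 -1.4]
pad (413, -192) [ 169   32  107  112 6236] zdepth 12.5 circle [ 410.9 -192.6] 32.1 centroid [ 410.1 -192.2]
pad (493, -172.5) [ 207  167   96   68 2677] zdepth 12.4 circle [ 488.6 -173.6] 31.8 centroid [ 475.3 -176. ]
```

Scaled: 8 mm / 750 = 0.0107, 3 mm / 750 = 0.004.

Call:
jog_arm(plan="0,-0.0027,-0.0013,0.0107,0,0,0;0,0,0,0.004,0,0,0;0,0,0,0,0,0,0;0,0,0,0,0,0,0")

```text
t: 12.75
position: [494.3, -173.5, 68.6]
eef_rot: [-0.0, 3.141, -0.0]
contact_force: [1.0, 0.3, -2.5]
grip_width: 17.4
finger_force: 59.1
```

Call:
jog_arm(plan="0,0,0,0.0027,0,0,0;0,0,0,0,0,0,0;0,0,0,0,0,0,0")

```text
t: 13.0
position: [494.1, -173.5, 66.3]
eef_rot: [0.0, -3.142, -0.0]
contact_force: [-0.0, -0.8, -2.7]
grip_width: 17.7
finger_force: 59.1
```

Scaled: 1.5 mm / 750 = 0.002.

Call:
jog_arm(plan="0,0,0,0.002,0,0,0;0,0,0,0,0,0,0;0,0,0,0,0,0,0")

```text
t: 13.25
position: [494.4, -173.7, 65.5]
eef_rot: [-0.0, 3.141, -0.001]
contact_force: [-2.6, 0.4, 4.9]
grip_width: 17.2
finger_force: 59.7
```

Scaled: 27 mm / 750 = 0.036, -25 mm / 750 = -0.0333.

Call:
jog_arm(plan="50,0,0,0,0,0,0;50,0,0,0,0,0,0;50,0,0,0,0,0,0;50,0,0,0,0,0,0;50,0,0,-0.02,0,0,0;50,0,0,-0.0333,0,0,0;50,0,0,-0.0333,0,0,0;50,0,0,-0.0267,0,0,0;50,0.0013,0.036,0,0,0,0;50,0.0013,0.036,0,0,0,0")

```text
t: 14.08
position: [493.4, -120.4, 151.9]
eef_rot: [0.004, 3.137, -0.003]
contact_force: [0.1, 0.2, -0.2]
grip_width: 49.9
finger_force: 0.0
```

Call:
jog_arm(plan="50,0.0013,0.036,0,0,0,0;50,0.0013,0.036,0,0,0,0;50,0.0013,0.036,0,0,0,0;50,0.0013,0.036,0,0,0,0;50,0.0013,0.036,0,0,0,0;50,0.0013,0.036,0,0,0,0;50,0.0013,0.036,0,0,0,0;50,0.0013,0.036,0,0,0,0;50,0.0013,0.0373,0,0,0,0;50,0.0013,0.0373,0,0,0,0")

```text
t: 14.92
position: [481.9, 153.9, 149.8]
eef_rot: [0.0, 3.141, 0.0]
contact_force: [-0.3, -0.1, -0.4]
grip_width: 50.3
finger_force: 0.0
```

Call:
jog_arm(plan="50,0.0013,0.0373,0,0,0,0;50,0.0013,0.0373,0,0,0,0;50,0.0013,0.0373,0,0,0,0;50,0.0027,0,0.0267,0,0,0;50,0,0,0.0267,0,0,0;50,0,0,0,0,0,0;50,0,0,0,0,0,0")

```text
t: 15.5
position: [476.1, 236.3, 108.8]
eef_rot: [0.0, -3.139, 0.001]
contact_force: [-0.1, -0.6, 0.3]
grip_width: 49.9
finger_force: 0.0
```

```bash
python3 hub.py 473 240
python3 - <<'E'
from h import *
from meas import *
p,d=vision.camera('top');np.savez('top0.npz',p=p,d=d)
print(top('top',{'p32':((413,-192),48,65),'p42':((493,-172.5),48,65),'p62':((481,146),40,55)}))
E
```

```text
tcp [476.1 236.3 108.8] 789 z 51.4 hub ((469.97039794921875, 240.77450561523438), 9.980016708374023)
{'p32': (58, array([ 414. , -192. ,   57.9]), array([ 413.5, -192.8,   10. ])), 'p42': (55, array([ 494. , -173. ,   58.3]), array([ 494.5, -173.8,   10.2])), 'p62': (49, array([480.8, 146.1,  49.8]), array([480.6, 146.2,   9.6]))}
```

Scaled: 20 mm / 750 = 0.0267, 4.5 mm / 750 = 0.006.

Call:
jog_arm(plan="50,0.006,0.0053,0.0267,0,0,0;50,0,0,0.0267,0,0,0;50,0,0,0.0213,0,0,0;50,0,0,0,0,0,0;50,0,0,0,0,0,0")

```text
t: 16.02
position: [473.0, 240.3, 54.5]
eef_rot: [0.001, 3.141, 0.0]
contact_force: [0.4, -0.5, 0.0]
grip_width: 50.4
finger_force: 0.0
```

Call:
jog_arm(plan="0,0,0,0,0,0,0;0,0,0,0,0,0,0;0,0,0,0,0,0,0;0,0,0,0,0,0,0;0,0,0,0,0,0,0;0,0,0,0,0,0,0;0,0,0,0,0,0,0")

```text
t: 16.6
position: [474.1, 240.7, 55.8]
eef_rot: [-0.0, 3.139, 0.001]
contact_force: [-0.9, -1.1, 6.1]
grip_width: 17.6
finger_force: 58.4
```

Scaled: -30 mm / 750 = -0.04, -27 mm / 750 = -0.036.

Call:
jog_arm(plan="0,0,0,-0.0133,0,0,0;0,0,0,-0.04,0,0,0;0,0,0,-0.04,0,0,0;0,0,0,-0.0333,0,0,0;0,0,-0.036,0,0,0,0;0,0,-0.036,0,0,0,0;0,0,-0.036,0,0,0,0;0,0,-0.036,0,0,0,0;0,0,-0.036,0,0,0,0;0,0,-0.036,0,0,0,0")

```text
t: 17.43
position: [472.2, 77.4, 149.4]
eef_rot: [-0.0, 3.141, 0.0]
contact_force: [0.5, -1.0, -2.2]
grip_width: 17.3
finger_force: 59.2
```

Call:
jog_arm(plan="0,0,-0.036,0,0,0,0;0,0,-0.036,0,0,0,0;0,0,-0.036,0,0,0,0;0,0,-0.036,0,0,0,0;0,0,-0.036,0,0,0,0;0,-0.0307,-0.0347,0,0,0,0;0,-0.0307,-0.0347,0,0,0,0;0,-0.0307,-0.0347,0,0,0,0;0,-0.0307,-0.0347,0,0,0,0;0,0,0,0,0,0,0")

```text
t: 18.27
position: [567.6, -165.4, 149.5]
eef_rot: [0.005, 3.138, -0.005]
contact_force: [-0.4, -0.1, -2.0]
grip_width: 17.8
finger_force: 59.3
```

Call:
jog_arm(plan="0,0,0,0.0333,0,0,0;0,0,0,0.0333,0,0,0;0,0,0,0.0267,0,0,0;0,0,0,0,0,0,0;0,0,0,0,0,0,0")

```text
t: 18.68
position: [563.6, -159.8, 78.2]
eef_rot: [0.0, -3.139, -0.002]
contact_force: [0.4, -0.3, -2.2]
grip_width: 17.6
finger_force: 59.3
```

Scaled: 8 mm / 750 = 0.0107, -1.5 mm / 750 = -0.002.

Call:
jog_arm(plan="0,-0.002,0,0.0107,0,0,0;0,0,0,0.004,0,0,0;0,0,0,0,0,0,0;0,0,0,0,0,0,0")

```text
t: 19.02
position: [566.5, -160.6, 68.5]
eef_rot: [0.0, 3.141, -0.001]
contact_force: [-0.4, -0.0, -3.0]
grip_width: 17.3
finger_force: 59.3
```

Call:
jog_arm(plan="0,0,0,0.0027,0,0,0;0,0,0,0,0,0,0;0,0,0,0,0,0,0")

```text
t: 19.27
position: [566.2, -160.5, 66.0]
eef_rot: [-0.0, 3.141, -0.0]
contact_force: [0.3, 0.3, -3.0]
grip_width: 17.3
finger_force: 59.3
```

Scaled: 1.5 mm / 750 = 0.002.

Call:
jog_arm(plan="0,0,0,0.002,0,0,0;0,0,0,0,0,0,0;0,0,0,0,0,0,0")

```text
t: 19.52
position: [566.4, -160.7, 64.8]
eef_rot: [-0.0, 3.141, -0.001]
contact_force: [-1.5, 0.1, 2.7]
grip_width: 17.4
finger_force: 59.9
```

Scaled: -25 mm / 750 = -0.0333, -20 mm / 750 = -0.0267.

Call:
jog_arm(plan="50,0,0,0,0,0,0;50,0,0,0,0,0,0;50,0,0,0,0,0,0;50,0,0,0,0,0,0;50,0,0,-0.02,0,0,0;50,0,0,-0.0333,0,0,0;50,0,0,-0.0333,0,0,0;50,0,0,-0.0267,0,0,0;50,0.0093,0.0333,0,0,0,0;50,0.0093,0.0333,0,0,0,0")

```text
t: 20.35
position: [553.5, -111.4, 151.6]
eef_rot: [0.003, 3.137, -0.003]
contact_force: [0.7, 0.5, -0.7]
grip_width: 50.1
finger_force: 0.0
```

Call:
jog_arm(plan="50,0.0093,0.0333,0,0,0,0;50,0.0093,0.0333,0,0,0,0;50,0.0093,0.0333,0,0,0,0;50,0.0093,0.0347,0,0,0,0;50,0.0093,0.0347,0,0,0,0;50,0.0093,0.0347,0,0,0,0;50,0.0093,0.0347,0,0,0,0;50,0.0093,0.0347,0,0,0,0;50,0.0093,0.0347,0,0,0,0;50,0.0093,0.0347,0,0,0,0")

```text
t: 21.18
position: [481.7, 147.7, 149.5]
eef_rot: [0.0, 3.141, 0.0]
contact_force: [0.2, -0.4, -0.3]
grip_width: 50.0
finger_force: 0.0
```

Call:
jog_arm(plan="50,0,0,0.0267,0,0,0;50,0,0,0.0267,0,0,0;50,0,0,0,0,0,0;50,0,0,0,0,0,0")

```text
t: 21.52
position: [481.2, 146.5, 108.6]
eef_rot: [0.0, -3.139, 0.0]
contact_force: [-0.2, 0.0, -0.2]
grip_width: 49.8
finger_force: 0.0
```

```bash
python3 hub.py 481 146
python3 - <<'E'
from h import *
from meas import *
p,d=vision.camera('top');np.savez('top0.npz',p=p,d=d)
print(top('top',{'p42':((493,-172.5),48,65),'p52':((565,-160.5),48,65),'obj':((529,-7),38,60)}))
E
```

```text
tcp [481.2 146.5 108.6] 796 z 52.0 hub ((478.46783447265625, 146.58688354492188), 10.047410011291504)
{'p42': (55, array([ 493.6, -173.1,   57.9]), array([ 494.2, -173.6,    9.9])), 'p52': (53, array([ 564.6, -160.4,   57.9]), array([ 565.1, -161.2,    9.9])), 'obj': (51, array([529.3,  -6.7,  43.1]), array([529.7,  -6.5,  11. ]))}
```

Scaled: 20 mm / 750 = 0.0267, 16 mm / 750 = 0.0213.

Call:
jog_arm(plan="50,0.002,0,0.0267,0,0,0;50,0,0,0.0267,0,0,0;50,0,0,0.0213,0,0,0;50,0,0,0,0,0,0;50,0,0,0,0,0,0")

```text
t: 22.03
position: [481.0, 146.3, 53.9]
eef_rot: [0.001, 3.141, -0.0]
contact_force: [-0.2, -1.3, -0.2]
grip_width: 50.0
finger_force: 0.0
```

Call:
jog_arm(plan="0,0,0,0,0,0,0;0,0,0,0,0,0,0;0,0,0,0,0,0,0;0,0,0,0,0,0,0;0,0,0,0,0,0,0;0,0,0,0,0,0,0;0,0,0,0,0,0,0")

```text
t: 22.62
position: [482.1, 146.6, 55.2]
eef_rot: [-0.0, 3.139, -0.0]
contact_force: [-1.1, -0.6, 5.9]
grip_width: 17.7
finger_force: 58.4
```

Scaled: -30 mm / 750 = -0.04, -27 mm / 750 = -0.036.

Call:
jog_arm(plan="0,0,0,-0.0133,0,0,0;0,0,0,-0.04,0,0,0;0,0,0,-0.04,0,0,0;0,0,0,-0.0333,0,0,0;0,-0.036,-0.016,0,0,0,0;0,-0.036,-0.016,0,0,0,0;0,-0.036,-0.016,0,0,0,0;0,-0.036,-0.016,0,0,0,0;0,-0.036,-0.016,0,0,0,0;0,-0.036,-0.016,0,0,0,0")

```text
t: 23.45
position: [643.3, 73.9, 148.5]
eef_rot: [-0.0, -3.141, -0.0]
contact_force: [0.6, 0.2, -2.4]
grip_width: 17.4
finger_force: 59.1
```

Call:
jog_arm(plan="0,0,-0.036,0,0,0,0;0,0,-0.036,0,0,0,0;0,0,-0.036,0,0,0,0;0,0,-0.036,0,0,0,0;0,0,-0.036,0,0,0,0;0,0,-0.036,0,0,0,0;0,0,-0.036,0,0,0,0;0,0,-0.0347,0,0,0,0;0,0,0,0,0,0,0")

```text
t: 24.2
position: [642.1, -145.6, 148.8]
eef_rot: [0.007, 3.142, -0.004]
contact_force: [0.2, 0.0, -2.9]
grip_width: 17.0
finger_force: 59.3
```

Call:
jog_arm(plan="0,0,0,0.0333,0,0,0;0,0,0,0.0333,0,0,0;0,0,0,0.0267,0,0,0;0,0,0,0,0,0,0;0,0,0,0,0,0,0")

```text
t: 24.62
position: [641.4, -139.6, 77.2]
eef_rot: [0.0, -3.138, -0.003]
contact_force: [1.0, 0.6, -2.5]
grip_width: 17.4
finger_force: 59.3
```

Scaled: 8 mm / 750 = 0.0107, 2.5 mm / 750 = 0.0033.

Call:
jog_arm(plan="0,-0.0027,0,0.0107,0,0,0;0,0,0,0.0033,0,0,0;0,0,0,0,0,0,0;0,0,0,0,0,0,0")

```text
t: 24.95
position: [645.1, -140.6, 68.6]
eef_rot: [-0.0, 3.141, -0.001]
contact_force: [-0.3, -0.6, -3.8]
grip_width: 17.4
finger_force: 59.3
```

Call:
jog_arm(plan="0,0,0,0.0027,0,0,0;0,0,0,0,0,0,0;0,0,0,0,0,0,0")

```text
t: 25.2
position: [644.6, -140.5, 65.9]
eef_rot: [-0.0, 3.142, -0.0]
contact_force: [0.7, 0.5, -3.0]
grip_width: 17.6
finger_force: 59.3
```

Scaled: 1.5 mm / 750 = 0.002.

Call:
jog_arm(plan="0,0,0,0.002,0,0,0;0,0,0,0,0,0,0;0,0,0,0,0,0,0")

```text
t: 25.45
position: [644.7, -140.6, 64.3]
eef_rot: [0.0, 3.141, -0.0]
contact_force: [1.0, -0.1, -2.9]
grip_width: 17.7
finger_force: 59.6
```

Scaled: 1 mm / 750 = 0.0013.

Call:
jog_arm(plan="0,0,0,0.0013,0,0,0;0,0,0,0,0,0,0;0,0,0,0,0,0,0")

```text
t: 25.7
position: [644.7, -140.6, 64.3]
eef_rot: [0.0, -3.142, 0.0]
contact_force: [-4.5, 2.1, 5.1]
grip_width: 17.5
finger_force: 60.2
```

Units first: shifts go in shares of 750 mm and turns go in shares of 180 degrees. So -30 mm / 750 = -0.04, -15 mm / 750 = -0.02.

Call:
jog_arm(plan="50,0,0,0,0,0,0;50,0,0,0,0,0,0;50,0,0,0,0,0,0;50,0,0,0,0,0,0;50,0,0,-0.02,0,0,0;50,0,0,-0.04,0,0,0;50,0,0,-0.04,0,0,0;50,0,0,-0.04,0,0,0;50,0,0.04,0,0,0,0;50,0,0.04,0,0,0,0")

```text
t: 26.53
position: [646.8, -81.8, 173.3]
eef_rot: [0.005, 3.134, -0.004]
contact_force: [0.1, -0.2, -1.5]
grip_width: 50.1
finger_force: 0.0
```

Call:
jog_arm(plan="50,0,0.04,0,0,0,0;50,0,0.04,0,0,0,0;50,0,0.04,0,0,0,0;50,0,0.04,0,0,0,0;50,0,0.04,0,0,0,0;50,0,0.04,0,0,0,0;50,0,0.04,0,0,0,0;50,0,0,0,0,0,0;50,0,0,0,0,0,0")

```text
t: 27.28
position: [644.7, 131.0, 169.4]
eef_rot: [-0.004, 3.14, -0.0]
contact_force: [0.5, 0.2, -0.5]
grip_width: 50.1
finger_force: 0.0
```

```bash
python3 - <<'E'
from h import *
from meas import *
for n in('top','scene'):
    p,d=vision.camera(n);np.savez(n+'0.npz',p=p,d=d)
    if n=='top':a=p[110:300,250:420]
    else:a=p[130:260,110:240]
    cv2.imwrite(f'pics/fin_{n}.png',cv2.resize(a,None,fx=3,fy=3,interpolation=cv2.INTER_CUBIC))
    for z in((48,65),(20,35)):
      for k,v in top(n,{'p32':((413,-192),*z),'p42':((493,-172.5),*z),'p52':((565,-160.5),*z),'p62':((644,-140.4),*z),'obj':((529,-7),38,60)}).items(): print(n,k,v)
E
```

```text
top p32 (58, array([ 414. , -192. ,   57.6]), array([ 413.9, -193.2,   10.2]))
top p42 (56, array([ 493.8, -173.1,   57.7]), array([ 494.1, -173.5,    9.9]))
top p52 (55, array([ 564.4, -160.2,   57.9]), array([ 565.4, -160.9,   10.2]))
top p62 (54, array([ 642.7, -139.9,   58.1]), array([ 643.1, -140.4,    9.6]))
top obj (46, array([529.7,  -7.9,  43.9]), array([529.2,  -7.4,  11. ]))
top p32 (57, array([ 415.3, -188.5,   27.9]), array([ 414.2, -193. ,   15.9]))
top p42 (126, array([ 493.6, -170.4,   28.1]), array([ 494.3, -173.9,   21.1]))
top p52 (232, array([ 563.8, -158.9,   28.3]), array([ 564.3, -161.2,   26.7]))
top p62 (348, array([ 642.6, -139.5,   28.5]), array([ 643.8, -141.1,   31.3]))
top obj (46, array([529.7,  -7.9,  43.9]), array([529.2,  -7.4,  11. ]))
scene p32 (49, array([ 416.6, -190.1,   55.4]), array([ 413.4, -191.7,   11. ]))
scene p42 (53, array([ 496.5, -170.7,   55.9]), array([ 493.6, -173.3,   11.2]))
scene p52 (62, array([ 567.4, -157.8,   56. ]), array([ 564.5, -159.8,   10.3]))
scene p62 (71, array([ 645.8, -137.7,   56.4]), array([ 643.1, -138.7,   10.3]))
scene obj (45, array([531.6,  -5.6,  43.2]), array([530.9,  -5.7,  11.1]))
scene p32 (71, array([ 418.8, -189.1,   27.4]), array([ 400.1, -197.3,   30. ]))
scene p42 (117, array([ 499.8, -168.3,   27.8]), array([ 503.6, -169.5,   33.9]))
scene p52 (208, array([ 571.2, -155.1,   28.1]), array([ 564.1, -158.9,   27.5]))
scene p62 (360, array([ 649.9, -134.8,   28. ]), array([ 643. , -138.5,   32. ]))
scene obj (45, array([531.6,  -5.6,  43.2]), array([530.9,  -5.7,  11.1]))
```

View pics/fin_top.png

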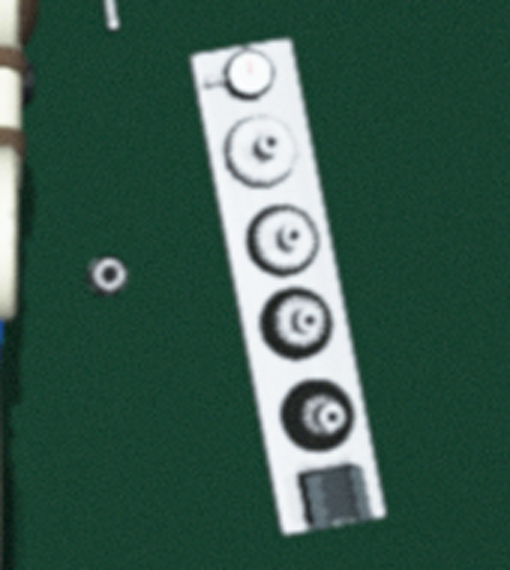

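View pics/fin_scene.png

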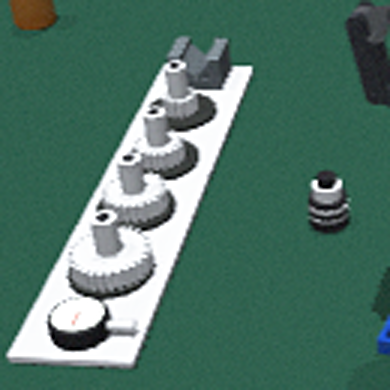

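Both views show all four pinions upright and centred on their pads. In the top crop they run 32 (320,413), 42 (300,322), 52 (285,240), 62 (260,150), rising away from the V-block (335,493). The objective at (108,273) is unmoved.

```bash
python3 -c "
from bench import order
print(order.finish_job())"
```

```text
the job is handed in; nothing more can be done
None
```

I handed the job in at about 28 s: by my camera measurements the 32, 42, 52 and 62 mm pinions stand upright in that order from the V-block, each within about 3 mm of its pad's centre, and the objective has not moved; the hand-in gave no verdict.

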